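# Seat the sliding punching board in its cradle and bolt it

## Robot

A 6-joint arm with a two-finger parallel gripper is mounted at the origin on the work surface. World frame = base frame: x ahead of the robot, y to its left, z up, the work surface at z = 0. Lengths are in mm, angles in rad, forces in N, time in s.
With the tool pointing down it reaches from about 300 to 775 mm from the base axis. Payload 14.6 kg.
Tool frame: the origin (TCP) lies at the very end of the fingers, on their centre line; the grasp point (between the pads) lies 19 mm behind it; z points along the fingers, y is the line along which they close (so a half turn about z gives the same grasp; the last joint's range is limited). The gripper opens to 94 mm and grips with 3 to 60 N. Pads are 16 mm wide; open, the fingers measure 119 mm over their backs; the gripper's body (75 mm by 177 mm) begins 78 mm behind the grasp point.
Start: joints at [1.099, 0.3, 1.521, -0, 1.321, -0.067], TCP at [216.606, 505.541, 205.446] pointing down, gripper open.
Joint ranges: [-3.03, 3.03], [-0.79, 2.21], [0.23, 2.52], [-1.04, 4.18], [0, 3.07], [-2.55, 2.55]. Speed limits (rad/s): [2.22, 2.22, 2.57, 3.14, 3.14, 3.14].

## Interface

Orientations are given as [roll, pitch, yaw] about the fixed x, y, z axes, in that order (R = Rz(yaw) Ry(pitch) Rx(roll)).
In Python, from cell import manip, eyes, ticket gives the robot as it stands. The module is installed in compiled form; this text tells all that it offers.
- The arm moves only by the tool arm_command, never from a script. Its argument "plan" is a list of rows, each a list of 5 numbers: the opening, from -1 (shut) to 1 (fully open), then the shift along the tool's x, y, z in m, then the turn about the tool's z in rad. In form: [[jaw, dx, dy, dz, roll], ...]. A call has 1 to 20 rows; each row shifts and turns the commanded pose from where the row before left it, along the tool's axes as they then stand; what a row does not reach is not made up. A row lasts 1/8 s, in which the tool goes at most 62.5 mm and 10.7 degrees, less where a joint would pass 70% of its speed; a pose out of reach is approached as far as the arm can. A call is refused whole if a number of a shift passes 0.0625 or a number of a turn 0.188, either way. A call with a gripper value outside its range is refused whole. The fingers move at their own pace and stop on an object; "newtons" is the grip in N (left out, the last holds). Time passes only in rows, so rows that do not move let the fingers close. It gives the time, the measured TCP pose, the force, the opening and the grip force at its end, in the units of the state.
- manip.read_state(): the state, without advancing time (a new reading comes with each control period).
- eyes.camera(name): name is "side" or "top"; returns a dict with "img" (400x640x3 uint8, blue, green, red), "z_map" (400x640 float32, mm along the optical axis (not along the pixel's ray), 0 where there is no reading), "fx", "fy", "cx", "cy" (pixels), "eye" and "orientation" of the camera in the world. Camera axes: x right, y down, z forward; pixel columns grow to the right and rows downward; lengths in mm; the calibration is good to about 2 mm. A picture is of the moment at which its call begins.
- ticket.sign_off(): hands the job in; it is judged then, once.
The state is a dict: "clock": time; "joints": joint angles; "qd": joint speeds; "effort": joint torques, N m; "eef_pos": TCP position; "eef_rot": TCP orientation; "wrist_force": force on the tool from outside, world axes, zero at the start; "moment": the same for the moment, N m; "finger_gap": finger opening in mm; "finger_force": force on a finger pad.
Only numpy, scipy, OpenCV 4.12 (cv2) and the standard library are available. Lean on these libraries where they do the work, as an engineer would, in place of code of your own. Each camera call takes 0.05 s, during which the arm holds its last target. There are 200 camera calls.

## Task

With the fingertips, push the pale wooden work board along the rails of its dark wooden cradle, towards the end with the red-knobbed bolt, until you feel it drop into its locating notches. Then push the red knob so that the bolt slides fully home over the board's edge, and move clear. Never lift or tip the board, and leave the other things on the bench where they stand.

Things in the scene. Friction and masses are not known exactly. Their poses are not given: they have to be found in the camera images.
- cradle: Fixed dark wooden base under the rails, 170 (x) x 12 mm high, y from -135 to +235 of its own frame; origin at table height on its centre line, z up. The board slides along its +y (the robot's left, within 20 degrees). Side walls (x = +-67 to +-79, 52 mm high, y -130 to +165) guide the board with 2 mm play; the -y end is open. At +y a 48 mm high block (y 165 to 235) carries the bolt.
- home (a point): Point of the cradle (0, 80, 21 mm) where the board's origin comes to lie, within 2 mm along y, when it has dropped home. The four aluminium tracks (tops 30 mm above the table) each have one brass-floored notch, 16 mm long and 9 mm deep; all four feet of the board fall in together, and the notch walls then stop any further sliding.
- board: Loose pale wooden board, 0.35 to 0.7 kg, 130 (x) x 140 (y) mm, axes parallel to the cradle's. Origin under its centre, level with the bottom of its four brass feet; slab from 13 to 25 mm above that. Origin 30 mm above the table when riding on the rails, 21 mm when dropped in. Starts 60 to 130 mm short of the notches; sliding takes 1 to 7 N.
- cleat (a point): Middle of the outer (-y) face of the upright cleat along the board's -y end: push here, towards the cradle's +y. It lies at (0, -70, 40 mm) in the board's frame. The cleat is 130 wide, 18 thick and rises to 55 mm above the board's origin; its face is flush with the slab's -y edge.
- bolt (a joint): Travel of the steel locking bolt in m: 0 drawn back, 0.038 fully home (hard stop). Grows as the bolt moves along the cradle's -y, over the board's +y edge; starts at 0 to 0.010. Takes about 2 N to move and stays where it is left. It passes 3.5 mm above a dropped board, but runs into the edge of one still riding on the rails.
- bolt_knob (a point): On the axis of the bolt's upright red knob, 14 mm dia, which stands from 57 to 93 mm above the table; this point is 75 mm above the table, at cradle x = 0, y = 205 mm minus the travel. Push it from its +y side, towards the cradle's -y. Behind it the block's top is 48 mm high; steel cheeks, 61 mm high, stand 9 to 26 mm either side of the centre line.
- spool: Bystander: orange thread on a white spool, 44 dia x 48, standing beside the cradle's far side. Sizes in mm, origin under it at its middle.
- dye: Bystander: amber jar with black cap, 48 dia x 75, standing beside the cradle's far side. Sizes in mm, origin under it at its middle.
- tin: Bystander: small green-labelled tin, 56 dia x 50, standing beside the cradle's near side. Sizes in mm, origin under it at its middle.
- screwdriver: Bystander: yellow-handled screwdriver lying at the left. Sizes in mm, origin under it at its middle.
- mallet: Bystander: wooden-handled hammer lying at the right. Sizes in mm, origin under it at its middle.
- mug: Bystander: blue mug, 90 tall, at the back left. Sizes in mm, origin under it at its middle.
- block: Bystander: loose wooden block 60 x 120 x 30 at the back right. Sizes in mm, origin under it at its middle.
Not all that is in view belongs to the job. Leave any turquoise look-alike of the board alone.

How it is judged:
By the outcome, as a careful person would: the job done as asked, in the order asked, and still so for the second after the job is handed in, with the robot touching nothing.
It also fails if it takes over 45 s, if anything falls off the work surface, if the arm or the gripper's body presses on something with over 40 N, if the wrist force passes 120 N, or if a joint passes its speed limit or range.

## Working session

There is one attempt and no reset: what is moved stays moved. The work goes in short steps, Python scripts to look and compute and a tool call to move; the robot and the scene stay as the last step left them, time stands still between calls to the robot, and variables do not carry over. Pictures are saved under pics/ and viewed, at most 10 in all, crops included, and the job is handed in when it is done.

Besides the shell and the picture viewer there is one more tool, called after "Request:" by a JSON object that holds its "api" and its "payload", one argument or row to a line. arm_command: Moves the arm, as the interface text tells. Its arguments: {"type":"object","properties":{"plan":{"type":"array"},"newtons":{"type":"number"}},"required":["plan"]}

```bash
mkdir -p pics; cat > h.py <<'E'
import numpy as np, cv2
from cell import manip, eyes, ticket
def shot(n):
    c=eyes.camera(n); return c
def R(c):
    o=np.array(c["orientation"],float)
    if o.shape==(3,3): return o
    from scipy.spatial.transform import Rotation as Q
    return Q.from_euler('xyz',o).as_matrix() if o.size==3 else Q.from_quat(o).as_matrix()
def cloud(c):
    z=c["z_map"]; v,u=np.mgrid[:400,:640]
    p=np.stack([(u-c["cx"])/c["fx"]*z,(v-c["cy"])/c["fy"]*z,z],-1)
    w=p@R(c).T+np.array(c["eye"]); w[z<=0]=np.nan; return w
E
python3 - <<'E'
from h import *
for n in("top","side"):
    c=shot(n); print(n,c["eye"],c["orientation"],c["fx"],c["cx"],c["cy"])
    cv2.imwrite(f"pics/{n}1.png",c["img"]); np.save(n,cloud(c))
print(manip.read_state())
E
```

```text
top [ 385.02724349  -32.26432232 1290.13960898] [-3.09187168  0.0067156  -1.59170129] 436.04977494412714 319.00904765175255 199.75617184290118
side [  351.3944513  -1022.06881297  1167.44433091] [-2.38467453 -0.01609168 -0.0872488 ] 479.6147414466111 324.28787532610295 197.16218197194297
{'clock': 0.1, 'joints': array([ 1.09943480e+00,  3.00403328e-01,  1.52149199e+00,  7.51702438e-07,
        1.32069995e+00, -6.66155221e-02]), 'qd': array([ 0.00044964, -0.00011705, -0.0005668 ,  0.00068247,  0.00199531,
       -0.00073714]), 'effort': array([-1.30137363e-03, -5.32646263e+01, -3.53285658e+01,  7.08379224e-02,
        2.34434847e-02, -7.28675991e-05]), 'eef_pos': array([216.4900714 , 505.35637393, 204.96119412]), 'eef_rot': array([-3.14059232e+00, -6.74665115e-05,  2.73684643e+00]), 'wrist_force': array([0.24086109, 0.26452978, 0.22578981]), 'moment': array([ 0.02885611,  0.00813979, -0.0218168 ]), 'finger_force': 0.0, 'finger_gap': 94.42077226644129}
```

View pics/top1.png

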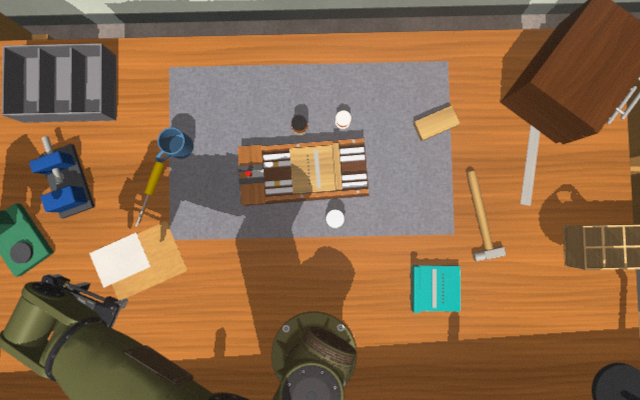

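View pics/side1.png

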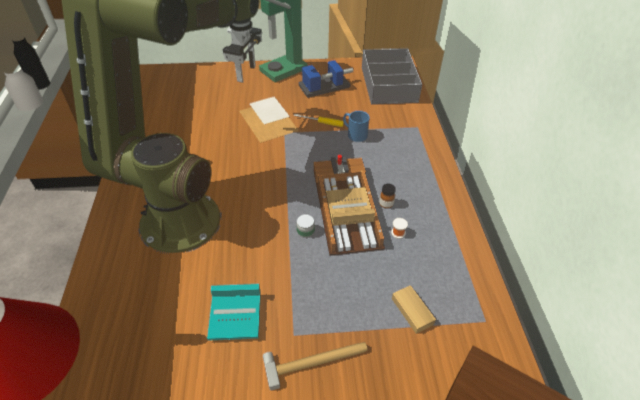

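The top view shows the cradle from about (240,175) to (368,165), the board at columns 290–342, its cleat near column 338, and the red knob at (248,174). The jars stand at (299,124), (343,119) and (335,218). In the side view the red knob is at (340,158) and the bench is clear around the cradle.

```bash
python3 - <<'E'
from h import *
im=cv2.imread("pics/top1.png"); P=np.load("top.npy"); z=P[...,2]
c=slice(110,235); d=slice(225,385)
hm=np.clip(np.nan_to_num(z[c,d])*2.5,0,255).astype(np.uint8)
o=np.vstack([cv2.resize(im[c,d],(640,300*1),interpolation=3)[:,:],cv2.resize(cv2.applyColorMap(hm,2),(640,300),interpolation=0)])
a=cv2.resize(im[c,d],None,fx=4.9,fy=4.7,interpolation=2);cv2.imwrite("pics/c1.png",o)
m=np.zeros(z.shape,np.uint8); m[132:212,232:375]=((z>8)&(z<100))[132:212,232:375]
n,l,s,_=cv2.connectedComponentsWithStats(m); k=1+np.argmax(s[1:,4]); 
q=P[l==k][:,:2].astype(np.float32); print(s[k],cv2.minAreaRect(q))
print("table z",np.median(z[200:230,260:300]))
for nme in("top","side"):
    im=cv2.imread(f"pics/{nme}1.png").astype(int);Q=np.load(nme+".npy")
    r=(im[...,2]>150)&(im[...,1]<60)&(im[...,0]<60)&(Q[...,2]>40)&(Q[...,2]<110)&(abs(Q[...,0]-480)<150)
    print(nme,r.sum(),np.round(Q[r],0)[:12].tolist(),np.median(Q[r],0))
E
```

```text
[ 238  138  131   68 7205] ((533.266845703125, 17.560592651367188), (170.1208953857422, 370.125), 3.270367383956909)
table z nan
top 22 [[534.0, 182.0, 48.0], [528.0, 172.0, 94.0], [529.0, 170.0, 87.0], [528.0, 166.0, 93.0], [526.0, 175.0, 90.0], [526.0, 172.0, 91.0], [526.0, 170.0, 90.0], [526.0, 166.0, 92.0], [526.0, 164.0, 92.0], [522.0, 173.0, 99.0], [523.0, 172.0, 90.0], [522.0, 168.0, 97.0]] [523.06050853 169.74310473  90.89794975]
side 12 [[523.0, 177.0, 94.0], [526.0, 173.0, 97.0], [519.0, 172.0, 95.0], [523.0, 172.0, 95.0], [526.0, 173.0, 93.0], [529.0, 170.0, 96.0], [520.0, 173.0, 89.0], [522.0, 166.0, 95.0], [525.0, 164.0, 97.0], [519.0, 167.0, 90.0], [522.0, 165.0, 92.0], [519.0, 169.0, 84.0]] [522.35079605 170.83278395  94.29175913]
```

View pics/c1.png

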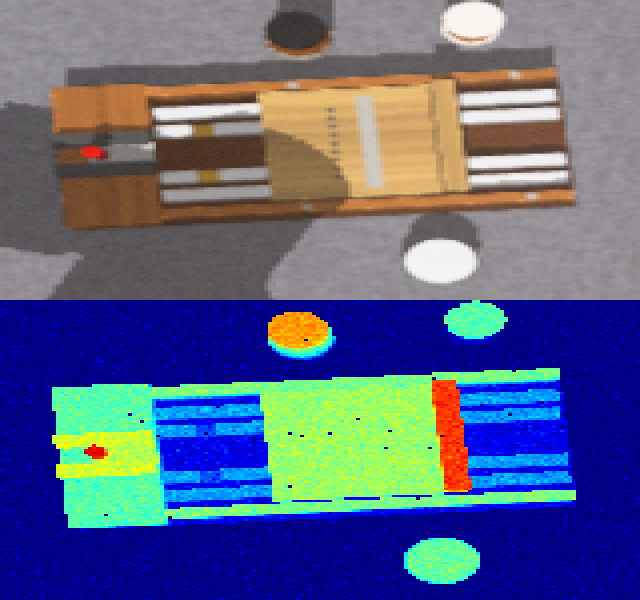

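The crop shows the board on the rails: the cleat is the red strip in the height map at crop columns 435–470, the red knob is at (95,153), and the notch brass is at columns ~205. The cradle yaw is about +0.057 rad. Next I measure the cleat in the cradle frame.

```bash
cat >> h.py <<'E'
a=np.deg2rad(3.27); X=np.array([np.cos(a),np.sin(a)]); Y=np.array([-X[1],X[0]]); O=np.array([533.27,17.56])-50*Y
def cr(p): d=np.asarray(p)[...,:2]-O; return np.stack([d@X,d@Y,np.asarray(p)[...,2]],-1)
def rep(C):
    x,y,z=C[...,0],C[...,1],C[...,2]; I=abs(x)<60
    k=I&(z>68)&(z<100)&(y<150)&(y>-160); print("cleat y",np.percentile(y[k],[1,5,50,95,99]).round(1),"x",np.percentile(x[k],[2,98]).round(1),"z",np.median(z[k]).round(1),k.sum())
    yc=np.median(y[k]); s=I&(y>yc+20)&(y<yc+110); print("slab z",np.median(z[s]).round(1))
    k=(abs(x)<12)&(z>75)&(y>150)&(y<225); print("knob y",np.median(y[k]).round(1),"x",np.median(x[k]).round(1),k.sum())
    t=(abs(x)>66)&(abs(x)<80)&(y>-120)&(y<160)&(z>46)&(z<58); print("walls x",np.median(x[t&(x<0)]),np.median(x[t&(x>0)]),np.median(z[t]))
    for lo in(-120,0,90):
        u=t&(y>lo)&(y<lo+60); print(np.median(x[u&(x<0)]).round(1),np.median(x[u&(x>0)]).round(1),end=" ")
    print()
E
python3 - <<'E'
from h import *
for n in("top","side"): print(n); rep(cr(np.load(n+".npy")))
s=manip.read_state(); print("tcp cradle",cr(s["eef_pos"]))
E
```

```text
top
cleat y [-54.8 -54.1 -45.9 -37.7 -37.1] x [-57.6  57. ] z 83.7 285
slab z 54.0
knob y 200.8 x -1.6 24
walls x -73.09245308133582 72.80210272662733 50.73763836471721
-73.1 72.5 -73.1 72.7 -73.2 72.7 
side
cleat y [-56.5 -54.3 -49.6 -36.1 -33.4] x [-58.6  58.5] z 83.4 316
slab z 55.8
knob y 200.3 x -0.4 26
walls x -72.97787293177004 73.1703034512758 52.23274045229084
-72.8 72.2 -73.1 73.2 -73.2 72.8 
tcp cradle [-288.43962021  555.07168904  204.96119412]
```

Request:
{"api": "arm_command", "payload": {
  "plan": [
    [-1,0,0,0,0.185],
    [-1,0,0,0,0.185],
    [-1,0,0,0,0.185],
    [-1,0,0,0,0.185],
    [-1,0,0,0,0.185],
    [-1,0,0,0,0.185],
    [-1,-0.054,0.024,0,0],
    [-1,-0.054,0.024,0,0],
    [-1,-0.054,0.024,0,0],
    [-1,-0.054,0.024,0,0],
    [-1,-0.054,0.024,0,0],
    [-1,-0.054,0.024,0,0],
    [-1,-0.054,0.024,0,0],
    [-1,-0.054,0.024,0,0],
    [-1,-0.054,0.024,0,0],
    [-1,-0.054,0.024,0,0],
    [-1,-0.054,0.024,0,0],
    [-1,-0.054,0.024,0,0],
    [-1,0,0,0,0],
    [-1,0,0,0,0]
  ],
  "newtons": 20
}}

```text
clock: 2.6
eef_pos: [540.0, -125.0, 205.0]
eef_rot: [-3.141, -0.0, 1.627]
wrist_force: [-0.2, -0.2, 0.1]
finger_gap: 0.4
finger_force: 0.0
```

```bash
cat > st.py <<'E'
from h import *
s=manip.read_state(); p=cr(s["eef_pos"]); print("t",s["clock"],"tcp cradle",p.round(1),"yaw err",s["eef_rot"][2]-np.pi/2-a,"rot",s["eef_rot"].round(3),"F",s["wrist_force"].round(1),s["finger_gap"])
E
python3 st.py
```

```text
t 2.6 tcp cradle [ -1.4 -92.7 205. ] yaw err -0.0013508811636939733 rot [-3.141 -0.     1.627] F [-0.2 -0.2  0.1] 0.43484273791676986
```

Request:
{"api": "arm_command", "payload": {
  "plan": [
    [-1,0,0.0014,0.05,0],
    [-1,0,0,0.05,0],
    [-1,0,0,0.035,0],
    [-1,0,0,0.017,0],
    [-1,0.01,0,0,0],
    [-1,0.008,0,0,0],
    [-1,0.005,0,0,0],
    [-1,0.005,0,0,0],
    [-1,0.005,0,0,0],
    [-1,0.005,0,0,0],
    [-1,0,0,0,0]
  ]
}}

```text
clock: 3.98
eef_pos: [540.0, -87.3, 53.8]
eef_rot: [3.141, 0.0, 1.627]
wrist_force: [0.3, -1.2, 1.3]
finger_gap: 0.7
finger_force: 0.8
```

```bash
python3 st.py
```

```text
t 3.975 tcp cradle [  0.7 -55.1  53.8] yaw err -0.0010207455475585991 rot [3.141 0.    1.627] F [ 0.3 -1.2  1.3] 0.7027203032578372
```

Request:
{"api": "arm_command", "payload": {
  "plan": [
    [-1,0.005,0,0,0],
    [-1,0.005,0,0,0],
    [-1,0.005,0,0,0],
    [-1,0.005,0,0,0],
    [-1,0.005,0,0,0],
    [-1,0.005,0,0,0],
    [-1,0.005,0,0,0],
    [-1,0.005,0,0,0]
  ]
}}

```text
clock: 4.97
eef_pos: [537.8, -47.9, 53.8]
eef_rot: [3.141, 0.001, 1.626]
wrist_force: [0.7, -6.8, 3.3]
finger_gap: 1.0
finger_force: 3.4
```

```bash
cat > look.py <<'E'
import sys
exec(open("st.py").read())
for n in ("top","side"):
    c=shot(n); print(n)
    try: rep(cr(cloud(c)))
    except Exception as e: print(e)
    cv2.imwrite(f"pics/{sys.argv[1]}{n}.png",c["img"])
E
python3 look.py a
```

```text
t 4.975 tcp cradle [  0.8 -15.7  53.8] yaw err -0.0014551086591936269 rot [3.141e+00 1.000e-03 1.626e+00] F [ 0.7 -6.8  3.3] 0.9673693086034647
top
index -1 is out of bounds for axis 0 with size 0
side
cleat y [-26.4 -24.4  -3.   12.2  14.8] x [-57.5  57.5] z 83.0 290
slab z 357.6
knob y nan x nan 0
walls x -72.8941142653572 73.10122595647636 52.580646788874105
-73.4 72.3 -72.6 74.9 -72.6 72.9
  return _methods._mean(a, axis=axis, dtype=dtype,
  ret = ret.dtype.type(ret / rcount)
```

Request:
{"api": "arm_command", "payload": {
  "plan": [
    [-1,0.004,0,0,0],
    [-1,0.004,0,0,0],
    [-1,0.003,0,0,0],
    [-1,0.002,0,0,0],
    [-1,0.0015,0,0,0],
    [-1,0,0,0,0]
  ]
}}

```text
clock: 5.82
eef_pos: [536.6, -32.7, 53.4]
eef_rot: [-3.141, -0.0, 1.627]
wrist_force: [-0.0, -0.6, -0.2]
finger_gap: 0.3
finger_force: 0.0
```

Request:
{"api": "arm_command", "payload": {
  "plan": [
    [-1,0.0012,0,0,0],
    [-1,0,0,0,0]
  ]
}}

```text
clock: 6.08
eef_pos: [536.6, -31.7, 53.4]
eef_rot: [-3.142, -0.0, 1.627]
wrist_force: [0.2, -0.7, 0.3]
finger_gap: 0.2
finger_force: 0.0
```

Request:
{"api": "arm_command", "payload": {
  "plan": [
    [-1,0.0012,0,0,0],
    [-1,0,0,0,0]
  ]
}}

```text
clock: 6.32
eef_pos: [536.6, -30.7, 53.5]
eef_rot: [3.141, 0.0, 1.627]
wrist_force: [-0.3, -3.9, 0.0]
finger_gap: 0.5
finger_force: 1.9
```

```bash
python3 - <<'E'
exec(open("st.py").read())
c=shot("side"); C=cr(cloud(c)); x,y,z=C[...,0],C[...,1],C[...,2]
k=(abs(x)<57)&(z>65)&(z<95)&(y<45)&(y>-50)&(abs(x)>20); print("cleat",np.median(z[k]),np.percentile(y[k],[5,50,95]),k.sum())
for lo in range(-20,160,15):
    s=(abs(x)<57)&(y>lo)&(y<lo+15)&(z<70); print(lo,np.median(z[s]).round(1) if s.any() else None,s.sum(),end="; ")
r=c["img"][140:265,290:400]; cv2.imwrite("pics/s2.png",cv2.resize(r,None,fx=4.5,fy=4.5,interpolation=2))
E
```

```text
t 6.325 tcp cradle [ 0.6  1.6 53.5] yaw err -0.001150454233947773 rot [3.141 0.    1.627] F [-0.3 -3.9  0. ] 0.45983170990472755
cleat 75.45657678875205 [ 9.93891462 16.28832166 28.86448055] 155
-20 27.3 142; -5 28.4 158; 10 42.9 279; 25 11.8 29; 40 50.4 1; 55 46.8 70; 70 47.2 62; 85 47.4 4; 100 46.6 36; 115 43.3 2; 130 None 0; 145 None 0;
```

View pics/s2.png

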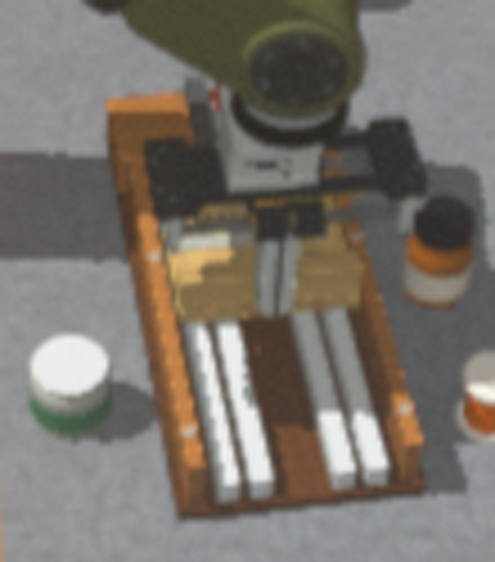

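The board has dropped: the cleat top is at 75.5 mm, the slab at 47 mm, and the cleat face at y≈10. The picture shows the fingers resting on the cleat, with the jar and tin undisturbed. Next is the knob.

Request:
{"api": "arm_command", "payload": {
  "plan": [
    [-1,-0.01,0,0,0],
    [-1,0,0,-0.03,0],
    [-1,0,0,-0.05,0],
    [-1,0,0,-0.03,0],
    [-1,0.04,0,0,0],
    [-1,0.055,0,0,0],
    [-1,0.055,0,0,0],
    [-1,0.054,0,0,0],
    [-1,0.04,0,0,0],
    [-1,0,-0.0006,0,0],
    [-1,0,0,0.04,0],
    [-1,0,0,0.035,0],
    [-1,0,0,0.02,0],
    [-1,0,0,0,0]
  ]
}}

```text
clock: 8.12
eef_pos: [522.3, 201.8, 67.3]
eef_rot: [-3.139, 0.001, 1.626]
wrist_force: [0.3, -0.5, 0.6]
finger_gap: 0.3
finger_force: 0.0
```

```bash
python3 look.py b 2>/dev/null
```

```text
t 8.125 tcp cradle [ -0.4 234.6  67.3] yaw err -0.001985709012845227 rot [-3.139e+00  1.000e-03  1.626e+00] F [ 0.3 -0.5  0.6] 0.2544405529117608
top
cleat y [ 9.5 10.4 18.3 26.5 27.2] x [-57.8  56.8] z 74.6 273
slab z 45.0
knob y 196.7 x -0.7 342
walls x -73.05639433240343 72.89214537289945 50.7501767467993
-72.8 72.7 -72.9 74.1 -73.0 72.8 
side
cleat y [ 8.5 10.  17.1 29.5 31.6] x [-57.5  57.6] z 75.4 225
slab z 47.1
knob y 199.7 x -0.2 496
walls x -72.96270874272133 72.94782227555524 52.525545054644795
-72.6 73.0 -73.2 73.6 -73.5 72.5
```

Request:
{"api": "arm_command", "payload": {
  "plan": [
    [-1,-0.006,0,0,0],
    [-1,-0.006,0,0,0],
    [-1,-0.006,0,0,0],
    [-1,-0.006,0,0,0],
    [-1,-0.006,0,0,0],
    [-1,-0.006,0,0,0],
    [-1,-0.006,0,0,0],
    [-1,-0.004,0,0,0],
    [-1,0,0,0,0]
  ]
}}

```text
clock: 9.35
eef_pos: [525.3, 156.7, 68.3]
eef_rot: [-3.141, 0.0, 1.626]
wrist_force: [0.2, 0.3, 0.1]
finger_gap: 0.1
finger_force: 0.0
```

Request:
{"api": "arm_command", "payload": {
  "plan": [
    [-1,-0.003,0,0,0],
    [-1,-0.002,0,0,0],
    [-1,0,0,0,0]
  ]
}}

```text
clock: 9.72
eef_pos: [525.6, 152.1, 68.3]
eef_rot: [-3.141, 0.0, 1.627]
wrist_force: [-0.1, 0.6, -1.1]
finger_gap: 0.3
finger_force: 0.3
```

Request:
{"api": "arm_command", "payload": {
  "plan": [
    [-1,-0.002,0,0,0],
    [-1,0,0,0,0]
  ]
}}

```text
clock: 9.98
eef_pos: [525.5, 151.5, 68.4]
eef_rot: [-3.142, -0.002, 1.627]
wrist_force: [-2.0, 11.1, -1.1]
finger_gap: 0.3
finger_force: 6.0
```

Request:
{"api": "arm_command", "payload": {
  "plan": [
    [-1,-0.002,0,0,0],
    [-1,0,0,0,0]
  ]
}}

```text
clock: 10.22
eef_pos: [525.6, 151.0, 68.4]
eef_rot: [3.141, -0.005, 1.627]
wrist_force: [-0.8, 24.5, -2.2]
finger_gap: 0.0
finger_force: 11.8
```

Request:
{"api": "arm_command", "payload": {
  "plan": [
    [-1,0.01,0,0,0],
    [-1,0.02,0,0,0],
    [-1,0,0,-0.05,0],
    [-1,0,0,-0.06,0],
    [-1,0.06,-0.02,-0.03,0],
    [-1,0.06,-0.05,0,0],
    [-1,0.06,-0.05,0,0],
    [-1,0.06,-0.05,0,0],
    [-1,0,0,0,0],
    [-1,0,0,0,0]
  ]
}}

```text
clock: 11.48
eef_pos: [375.5, 367.9, 205.2]
eef_rot: [3.141, 0.0, 1.627]
wrist_force: [-0.2, -0.4, -0.4]
finger_gap: 0.8
finger_force: 0.0
```

```bash
python3 look.py d 2>/dev/null; python3 -c "
import cv2
a=cv2.imread('pics/dtop.png')[90:250,130:390];cv2.imwrite('pics/d.png',cv2.resize(a,None,fx=3,fy=3,interpolation=2))"
```

```text
t 11.475 tcp cradle [-137.5  408.8  205.2] yaw err -0.0004306859006408814 rot [3.141 0.    1.627] F [-0.2 -0.4 -0.4] 0.7683169206472468
top
cleat y [ 9.5 10.3 18.3 26.5 27.2] x [-58.8  56.6] z 74.6 275
slab z 45.0
knob y 166.1 x -1.6 23
walls x -72.93148147660196 72.81403897926602 50.818489176189814
-72.9 72.9 -72.8 73.5 -72.9 72.7 
side
cleat y [ 8.6 10.4 17.7 29.3 31.6] x [-57.5  58. ] z 75.9 220
slab z 47.0
knob y 165.1 x 0.2 26
walls x -72.94511971671815 72.6460661868056 52.735098738782426
-72.8 72.6 -73.7 74.1 -73.1 71.9
```

View pics/d.png

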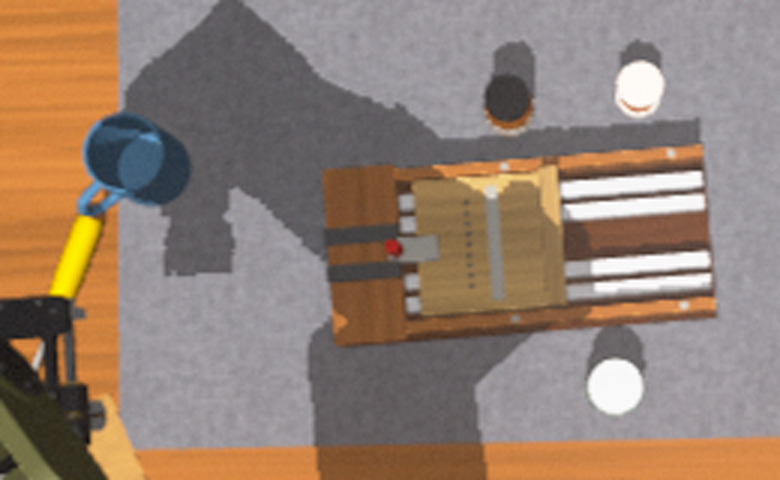

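The picture shows the bolt (knob at (393,246)) over the dropped board's edge. The knob is at y≈166, which is full travel, the bystanders haven't moved, and the arm is clear.

```bash
python3 -c "
from cell import ticket
print(ticket.sign_off())"
```

```text
the job is handed in; nothing more can be done
None
```

The board has dropped into its notches, the bolt is fully home over its edge, the arm is clear, and the job is handed in at about 11.5 s; the sign-off returned no verdict.

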